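# Open the bench valve to its stop and back it off a quarter turn

## Robot

A 7-joint arm with a two-finger parallel gripper is mounted at the origin on a cart in front of the work surface, level with it; the furniture and walls round the work are solid. World frame = base frame: x ahead of the robot, y to its left, z up, the work surface at z = 0. Lengths are in m, angles in rad, forces in N, time in s.
With the tool pointing down it reaches from about 0.4 to 0.9 m from the base axis. Payload 5.6 kg.
Tool frame: the origin (TCP) lies midway between the tips of the shut fingers; the grasp point (between the pads) lies 19 mm behind it; z points along the fingers, y is the line along which they close (so a half turn about z gives the same grasp; the last joint's range is limited). The gripper opens to 92 mm and grips with 3 to 60 N. Pads are 20 mm wide; open, the fingers measure 128 mm over their backs; the gripper's body (75 mm by 189 mm) begins 69 mm behind the grasp point.
Start: joints at [-1.259, 0.468, -0.012, 1.603, 0.006, 1.071, -0.056], TCP at [0.226, 0.61, 0.215] pointing down, gripper open.
Joint ranges: [-2.53, 2.53], [-0.31, 2.02], [-1.57, 1.55], [0.28, 2.44], [-1.29, 4.43], [0.15, 1.84], [-2.92, 2.92]. Speed limits (rad/s): [2.57, 2.57, 3.14, 3.14, 3.14, 3.14, 3.14].

## Interface

Orientations are given as a 3x3 rotation matrix whose columns are the frame's x, y, z axes.
In Python, from station import env, effector, solver, viewer, workorder, search_frame, tip_of gives the robot as it stands. Calls block until the motion is done:
- env.reach(position, orientation): joint-space move of the TCP to a pose.
- env.movel(position, frame=None, rate=0.15): straight line of the TCP; frame=None keeps the orientation; rate is the mean speed in m/s.
- env.goto_joints(angles): joint-space move.
- effector.release() and effector.grasp(squeeze=None): open the fingers fully, or close them until they stop; squeeze is the grip in N (None keeps the last).
- env.pause(seconds).
- solver.inverse_kinematics(position, orientation): joint angles nearest the present ones, or None.
- env.sense(): the state.
- viewer.read_camera(name): name is "scene" or "top" or "wrist"; returns (picture, depth): 384x512x3 uint8, red, green, blue; 384x512 float32, m along the optical axis (not along the pixel's ray), 0 where there is no reading.
- viewer.camera_info(name): a dict with "intrinsics" (3x3 intrinsics, pixels), "eye" and "rotation" of the camera in the world; the wrist camera has in their place "T_tool_cam" (4x4, takes a point from camera to tool coordinates, whose origin is the TCP and whose axes are the flange's). Camera axes: x right, y up, looking along -z (the intrinsics and any distortion apply to the point x, -y, -z); pixel columns grow to the right and rows downward; lengths in m; the calibration is good to about 2 mm. A picture is of the moment at which its call begins: read the wrist's pose just before it. camera_info takes no time and is no camera call.
A pose or a line that the arm cannot do raises env.PlanningError and nothing moves.
- workorder.finish_job(): hands the job in; it is judged then, once.
Trained networks look in the newest picture that a camera, given by its name, has taken for a name from the list of things; names that differ only in an ending like _2 or _b are one class to them, and where a whole thing is asked for, a point or a joint stands for the part that bears it (a point fixed in the world has none). Each returns a list of dicts, best first, with "score" (0 to 1); they miss things now and then, are a little off and sometimes report something else, mostly with a low value. They report only what shows in the picture. A call takes as long as a camera call.
- search_frame(camera, name): "at" ([x, y, z] in m, in world coordinates, good to about 4 mm: the middle of the surface that is visible of it).
- tip_of(camera, name): "at" ([x, y, z] in m, in world coordinates, good to about 4 mm: a listed point, or the origin of a listed thing).
The state is a dict: "t": time; "joint_positions": joint angles; "joint_velocities": joint speeds; "tau": joint torques, N m; "ee_pos": TCP position; "tcp_rot": TCP orientation; "wrist_force": force on the tool from outside, world axes, zero at the start; "moment": the same for the moment, N m; "gripper_width": finger opening in m; "grasp_force": force on a finger pad.
Only numpy, scipy, OpenCV 4.12 (cv2) and the standard library are available. Lean on these libraries where they do the work, as an engineer would, in place of code of your own. Each camera call takes 0.05 s, during which the arm holds its last target. There are 200 camera calls.

## Task

Open the valve that has the crank handle on its wheel all the way: wind its handwheel anticlockwise (seen from above) until it comes up against its stop, then back it off a quarter turn clockwise so that it cannot seize, and let go. Leave the other valve's small plain handwheel as it is.

Things in the scene. Friction and masses are not known exactly. Their poses are not given: they have to be found in the camera images.
- crank_valve: Brass gate valve fixed to the worktop on a 110 x 90 x 8 mm steel foot, with the larger aluminium handwheel (108 mm across, top 106 mm up) and an upright black crank handle, the only part above 108 mm. Origin: foot's underside centre, on the wheel's vertical axis; z up. Its +x runs along the pipe to the ribbed hose barb (tip 90 mm from the axis); at -x a short plain plug.
- crank_wheel (a joint): Angle of the larger handwheel, rad, growing anticlockwise seen from above (opening); 0 is shut. Firm end stop at 18.85 (3 turns), where the handle stands on the hose barb's side; its bearing from the barb is this value modulo a turn. Starts 1.05 to 1.5 turns short of the stop. Turning takes about 3 N at the handle; the wheel stays where it is left.
- crank_grip (a point): Point to grip: centre of the upright black crank handle, 135 mm above the worktop and 48 mm from the wheel's axis. The handle is a round grip 16 to 20 mm in diameter and 48 mm tall (109 to 157 mm above the worktop) that revolves freely on its pin, so it can be held and led round its circle without turning the hand.
- plain_rim (a point): Point on the rim of the other valve's handwheel (leave alone), 32 mm from that wheel's axis and 100 mm above the worktop. That valve has the same brass body and foot, but a smaller plain aluminium wheel 74 mm across with no handle.

How it is judged:
By the outcome, as a careful person would: the job done as asked, in the order asked, and still so for the second after the job is handed in, with the robot touching nothing.
It also fails if it takes over 53 s, if anything falls off the work surface, if the arm or the gripper's body presses on something with over 40 N, if the wrist force passes 120 N, or if a joint passes its speed limit or range.

## Working session

There is one attempt and no reset: what is moved stays moved. The work goes in short steps, each a Python script; the robot and the scene stay as the last script left them, time stands still between calls to the robot, and variables do not carry over. Pictures are saved under pics/ and viewed, at most 10 in all, crops included, and the job is handed in when it is done.

```bash
mkdir -p pics; cat > h.py <<'E'
import numpy as np, cv2
from station import env, effector, solver, viewer, workorder, search_frame, tip_of
def save(p,n): cv2.imwrite('pics/'+n,cv2.cvtColor(p,cv2.COLOR_RGB2BGR))
E
python3 - <<'E'
from h import *
np.set_printoptions(precision=4,suppress=True)
ps=[]
for c in ("scene","top"):
    p,d=viewer.read_camera(c); ps.append(p)
    for n in ("crank_valve","crank_grip","plain_rim"):
        print(c,n,[(np.round(r["at"],4),round(r["score"],2)) for r in tip_of(c,n)[:3]])
    print("S",[(np.round(r["at"],4),round(r["score"],2)) for r in search_frame(c,"crank_grip")[:3]])
    i=viewer.camera_info(c);print(i)
im=np.vstack(ps); save(cv2.resize(im,(400,600)) if 0 else np.hstack([cv2.resize(x,(400,300)) for x in ps]),'a.png')
s=env.sense();print(s)
E
```

```text
scene crank_valve [(array([ 0.4906,  0.1698, -0.0009]), 0.71)]
scene crank_grip [(array([0.441 , 0.1497, 0.1326]), 0.69)]
scene plain_rim [(array([ 0.4697, -0.2189,  0.1013]), 0.94)]
S [(array([0.4766, 0.1593, 0.1052]), 0.93)]
{'intrinsics': array([[378.4243,   0.    , 259.2514],
       [  0.    , 378.4243, 190.8638],
       [  0.    ,   0.    ,   1.    ]]), 'eye': array([ 0.072 , -0.3258,  0.7575]), 'rotation': array([[ 0.5694,  0.63  , -0.5281],
       [-0.8219,  0.4248, -0.3795],
       [-0.0147,  0.6501,  0.7597]])}
top crank_valve [(array([0.4853, 0.1699, 0.0007]), 0.64)]
top crank_grip [(array([0.4467, 0.1505, 0.1353]), 0.96)]
top plain_rim [(array([ 0.4692, -0.218 ,  0.1014]), 0.75)]
S [(array([0.4863, 0.1644, 0.1066]), 0.77)]
{'intrinsics': array([[453.5941,   0.    , 252.2211],
       [  0.    , 453.5941, 189.6883],
       [  0.    ,   0.    ,   1.    ]]), 'eye': array([ 0.3971, -0.0172,  0.9797]), 'rotation': array([[-0.0116,  0.9887, -0.1496],
       [-0.9997, -0.015 , -0.0214],
       [-0.0234,  0.1493,  0.9885]])}
{'t': 0.5, 'joint_positions': array([-1.259 ,  0.4675, -0.0116,  1.6028,  0.006 ,  1.0714, -0.0563]), 'joint_velocities': array([-0.0002, -0.0003, -0.0004, -0.0012,  0.0005, -0.0024, -0.002 ]), 'tau': array([ -0.0001, -51.9967,  -0.0125, -24.3841,  -0.0567,   0.012 ,
         0.0001]), 'ee_pos': array([0.2258, 0.6095, 0.2146]), 'tcp_rot': array([[-0.9377,  0.3475,  0.    ],
       [ 0.3475,  0.9377, -0.    ],
       [-0.    , -0.    , -1.    ]]), 'wrist_force': array([0.4581, 0.1574, 0.0659]), 'moment': array([-0.0005,  0.0375,  0.01  ]), 'grasp_force': 0.0, 'gripper_width': 0.09234970193697165}
```

View pics/a.png

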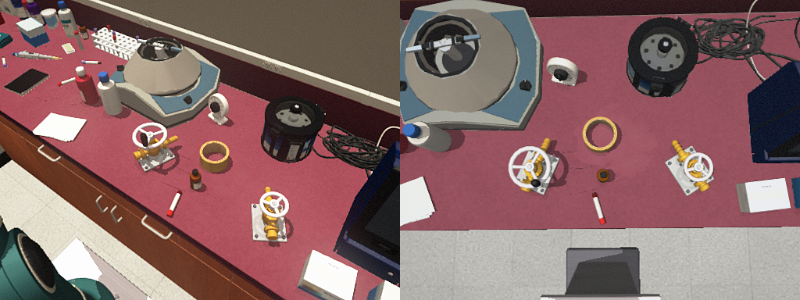

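The crank valve is left of centre (top view about 530,170), with its handle near 535,183 and the barb probably up-right. The plain valve is on the right, about (692,165). Next I'll check obstacle heights around the crank and zoom in.

```bash
python3 - <<'E'
from h import *
p,d=viewer.read_camera("top"); i=viewer.camera_info("top");K=i["intrinsics"]
v,u=np.mgrid[:384,:512]; P=np.stack([(u-K[0,2])/K[0,0]*d,-(v-K[1,2])/K[0,0]*d,-d],-1)@i["rotation"].T+i["eye"]
P=P[d>0]
print("rows x .30-.75 step .05, cols y .40..-.05: max z mm")
for x in np.arange(.75,.25,-.05):
    print(round(x,2),[int(1000*max([0,*P[(abs(P[:,0]-x)<.025)&(abs(P[:,1]-y)<.025),2]])) for y in np.arange(.40,-.06,-.05)])
save(cv2.resize(p[130:280,120:270],(600,600),interpolation=cv2.INTER_CUBIC),'b.png')
g=np.array([.444,.150,.135])
for th in range(0,180,15):
    a=np.radians(th);y=np.array([np.cos(a),np.sin(a),0]);z=np.array([0,0,-1.]);R=np.stack([np.cross(y,z),y,z],1)
    for s in (1,-1):
        Q=R*np.array([s,s,1]); q=solver.inverse_kinematics(g+[0,0,.1],Q); print(th,s,None if q is None else np.round(q,2))
E
```

```text
rows x .30-.75 step .05, cols y .40..-.05: max z mm
0.75 [213, 220, 213, 192, 127, 91, 106, 100, 4, 3]
0.7 [194, 195, 194, 175, 113, 72, 56, 3, 4, 4]
0.65 [167, 176, 166, 590, 591, 63, 4, 5, 46, 4]
0.6 [125, 117, 111, 95, 82, 5, 4, 50, 49, 51]
0.55 [125, 4, 3, 4, 110, 109, 4, 50, 52, 50]
0.5 [4, 4, 5, 7, 109, 108, 108, 4, 60, 4]
0.45 [5, 4, 4, 6, 108, 157, 106, 4, 80, 59]
0.4 [3, 4, 4, 3, 4, 10, 6, 5, 16, 4]
0.35 [4, 5, 4, 5, 4, 4, 3, 4, 18, 5]
0.3 [0, 0, 0, 0, 0, 0, 0, 0, 0, 0]
0 1 [-0.82  0.13  0.46  2.03 -0.07  0.99 -0.32]
0 -1 [-0.38  0.14 -0.02  2.01  0.    1.    2.74]
15 1 [-0.78  0.13  0.42  2.03 -0.06  0.99 -0.07]
15 -1 [ 0.66  0.43 -1.29  1.95  0.47  1.11  2.58]
30 1 [-0.75  0.13  0.39  2.03 -0.06  0.99  0.19]
30 -1 [-1.54  0.33  1.4   2.06 -0.38  1.05 -2.58]
45 1 [-0.72  0.13  0.35  2.03 -0.05  0.99  0.44]
45 -1 [-1.54  0.33  1.4   2.06 -0.38  1.05 -2.32]
60 1 [-0.68  0.13  0.31  2.03 -0.05  0.99  0.7 ]
60 -1 [-1.54  0.33  1.4   2.06 -0.38  1.05 -2.06]
75 1 [-0.65  0.13  0.27  2.02 -0.04  0.99  0.96]
75 -1 [-1.02  0.14  0.69  2.04 -0.1   1.   -2.11]
90 1 [-0.61  0.13  0.24  2.02 -0.04  0.99  1.21]
90 -1 [-1.    0.13  0.66  2.04 -0.1   0.99 -1.86]
105 1 [-0.56  0.13  0.18  2.02 -0.03  0.99  1.46]
105 -1 [-0.99  0.13  0.65  2.04 -0.1   0.99 -1.6 ]
120 1 [-0.52  0.13  0.14  2.02 -0.02  0.99  1.72]
120 -1 [-0.94  0.13  0.6   2.04 -0.09  0.99 -1.34]
135 1 [-0.49  0.13  0.1   2.01 -0.02  1.    1.98]
135 -1 [-0.9   0.13  0.55  2.04 -0.08  0.99 -1.09]
150 1 [-0.45  0.13  0.06  2.01 -0.01  1.    2.23]
150 -1 [-0.87  0.13  0.52  2.04 -0.08  0.99 -0.84]
165 1 [-0.41  0.14  0.02  2.01 -0.    1.    2.49]
165 -1 [-0.85  0.13  0.5   2.04 -0.07  0.99 -0.58]
```

View pics/b.png

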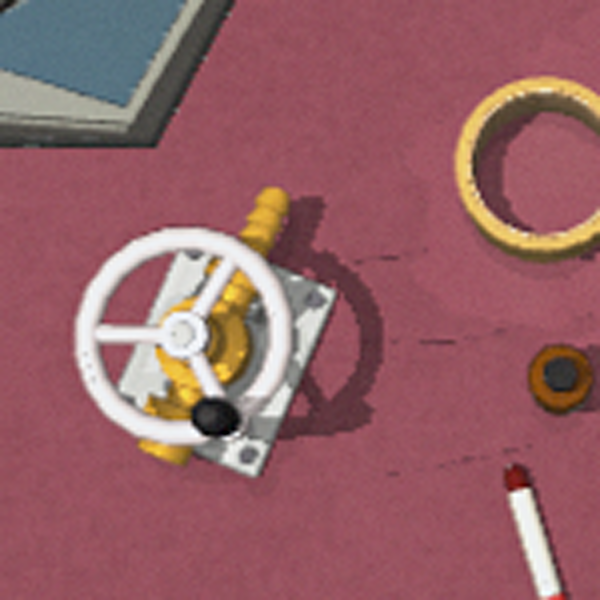

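Barb points up-right (280,190), plug lower left (165,450), handle at (215,415). The surroundings are low enough for the gripper body. I'll go above, look with the wrist camera and fit the wheel circle.

```bash
cat >> h.py <<'E'
def cloud(c):
    s=env.sense(); p,d=viewer.read_camera(c); i=viewer.camera_info(c);K=i["intrinsics"]
    v,u=np.mgrid[:384,:512]; P=np.stack([(u-K[0,2])/K[0,0]*d,-(v-K[1,2])/K[0,0]*d,-d],-1)
    if c=="wrist":
        T=i["T_tool_cam"]; P=(P@T[:3,:3].T+T[:3,3])@s["tcp_rot"].T+s["ee_pos"]
    else: P=P@i["rotation"].T+i["eye"]
    return p,P[(d>0)],s
def circ(Q):
    A=np.c_[2*Q,np.ones(len(Q))]; c=np.linalg.lstsq(A,(Q**2).sum(1),rcond=None)[0]; return c[:2],np.sqrt(c[2]+c[:2]@c[:2])
def measure(c):
    p,P,s=cloud(c)
    P=P[np.linalg.norm(P[:,:2]-[.488,.168],axis=1)<.075]
    H=P[(P[:,2]>.12)&(P[:,2]<.165)]; t=H[H[:,2]>H[:,2].max()-.004]
    print(c,"handle all",H.mean(0).round(4),H.min(0).round(4),H.max(0).round(4),"top",t.mean(0).round(4),len(t))
    W=P[(P[:,2]>.092)&(P[:,2]<.112)][:,:2]
    c0=np.array([.488,.168])
    for _ in range(8):
        r=np.linalg.norm(W-c0,axis=1); c0,R=circ(W[(r>.040)&(r<.060)])
    print("wheel",c0.round(4),R.round(4))
    for n in ("crank_valve","crank_grip"): print(n,[(np.round(r["at"],4),round(r["score"],2)) for r in tip_of(c,n)[:2]])
    return p
R=np.array([[-1.,0,0],[0,1,0],[0,0,-1]])
E
python3 - <<'E'
from h import *
measure("top"); measure("scene")
env.reach([.44,.15,.25],R)
save(measure("wrist"),'c.png'); s=env.sense(); print(s["t"],s["tcp_rot"],s["wrist_force"])
E
```

```text
top handle all [0.4433 0.1459 0.1506] [0.4341 0.1385 0.1248] [0.4525 0.1559 0.1595] top [0.4439 0.148  0.1568] 33
wheel [0.4855 0.1701] 0.0479
crank_valve [(array([ 0.4846,  0.1718, -0.0009]), 0.73)]
crank_grip [(array([0.4459, 0.1488, 0.1359]), 0.63)]
scene handle all [0.4403 0.1422 0.1425] [0.4334 0.1356 0.1202] [0.4514 0.1529 0.1586] top [0.4428 0.1457 0.1563] 24
wheel [0.4831 0.1663] 0.0481
crank_valve [(array([0.4866, 0.1691, 0.0006]), 0.83)]
crank_grip [(array([0.4398, 0.1495, 0.1352]), 0.71)]
wrist handle all [0.4399 0.1472 0.1492] [0.4336 0.1381 0.1207] [0.4519 0.1564 0.158 ] top [0.4428 0.1469 0.1556] 148
wheel [0.4833 0.1692] 0.0476
crank_valve [(array([ 0.4851,  0.1693, -0.0015]), 0.56)]
crank_grip [(array([0.445 , 0.1453, 0.1407]), 0.95)]
2.8417 [[-9.99998888e-01 -1.47929073e-03 -1.89275584e-04]
 [-1.47927318e-03  9.99998902e-01 -9.27947909e-05]
 [ 1.89412647e-04 -9.25146974e-05 -9.99999978e-01]] [ 0.32713527 -1.03459011  0.12623006]
```

View pics/c.png

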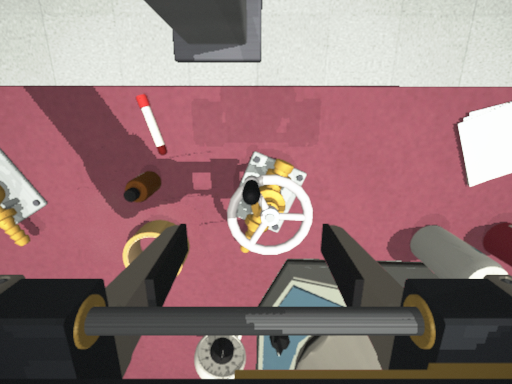

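The wrist view shows the handle at (251,190) and the wheel centre at (270,216), both between the fingers with clear space around. The measurements agree, so I'll descend, grip and lead it 30° to test.

```bash
cat >> h.py <<'E'
C=np.array([.4842,.1685])
def at(deg,r=.048,z=.118,C=C): a=np.radians(deg); return np.array([C[0]+r*np.cos(a),C[1]+r*np.sin(a),z])
def log(tag=""):
    s=env.sense(); e=s["ee_pos"]; d=e[:2]-C; a=np.degrees(np.arctan2(d[1],d[0]))%360; u=np.array([np.cos(np.radians(a)),np.sin(np.radians(a))])
    f=s["wrist_force"]; fr=f[:2]@u; ft=f[:2]@[-u[1],u[0]]
    print(tag,"t%.1f ang %.1f r %.4f z %.4f Fr %.1f Ft %.1f Fz %.1f gw %.4f gf %.1f"%(s["t"],a,np.linalg.norm(d),e[2],fr,ft,f[2],s["gripper_width"],s["grasp_force"]),flush=True); return a,fr,ft
E
python3 - <<'E'
from h import *
env.movel([.443,.147,.118],R); log()
effector.grasp(25); log("grip")
a=207.7
for k in range(3):
    a+=10; env.movel(at(a),R,rate=.06); log("cmd %.0f"%a)
E
```

```text
t3.9 ang 207.7 r 0.0459 z 0.1186 Fr 0.0 Ft -0.4 Fz -0.1 gw 0.0918 gf 0.0
grip t5.0 ang 207.4 r 0.0463 z 0.1180 Fr -0.6 Ft 0.3 Fz -0.5 gw 0.0181 gf 25.0
cmd 218 t5.3 ang 218.4 r 0.0462 z 0.1181 Fr -6.2 Ft 1.7 Fz -6.6 gw 0.0184 gf 25.0
cmd 228 t5.6 ang 228.5 r 0.0461 z 0.1181 Fr -5.1 Ft 0.3 Fz -6.1 gw 0.0183 gf 25.0
cmd 238 t5.9 ang 238.4 r 0.0461 z 0.1181 Fr -6.3 Ft 1.4 Fz -6.8 gw 0.0184 gf 25.0
```

```bash
python3 - <<'E'
from h import *
a=237.7; pts=[]
while a<730:
    st=10 if a<650 else 4
    a+=st; env.movel(at(a,.047),R,rate=.06); m,fr,ft=log("cmd %.0f"%(a%360)); pts.append(env.sense()["ee_pos"][:2])
    if abs(ft)>15 or abs(fr)>30: print("STOP at",a); break
print(circ(np.array(pts)))
E
```

```text
cmd 248 t6.2 ang 248.3 r 0.0461 z 0.1180 Fr -5.7 Ft 0.6 Fz -4.5 gw 0.0184 gf 25.0
cmd 258 t6.4 ang 258.0 r 0.0462 z 0.1180 Fr -5.7 Ft 1.4 Fz -2.8 gw 0.0185 gf 25.0
cmd 268 t6.7 ang 267.8 r 0.0463 z 0.1180 Fr -5.1 Ft 1.2 Fz -1.6 gw 0.0183 gf 25.0
cmd 278 t7.0 ang 277.7 r 0.0465 z 0.1180 Fr -4.0 Ft 0.9 Fz 0.2 gw 0.0183 gf 25.0
cmd 288 t7.3 ang 287.6 r 0.0467 z 0.1180 Fr -5.1 Ft 0.8 Fz -0.2 gw 0.0185 gf 25.0
cmd 298 t7.6 ang 297.5 r 0.0470 z 0.1180 Fr -4.9 Ft 0.0 Fz 1.4 gw 0.0185 gf 25.0
cmd 308 t7.8 ang 307.6 r 0.0473 z 0.1180 Fr -2.3 Ft 1.4 Fz 1.1 gw 0.0188 gf 25.0
cmd 318 t8.1 ang 317.8 r 0.0475 z 0.1180 Fr -1.3 Ft 0.7 Fz 0.0 gw 0.0185 gf 25.0
cmd 328 t8.4 ang 328.1 r 0.0478 z 0.1180 Fr 1.8 Ft 0.1 Fz -0.6 gw 0.0183 gf 25.0
cmd 338 t8.7 ang 338.3 r 0.0481 z 0.1181 Fr 4.0 Ft 0.4 Fz -1.6 gw 0.0184 gf 25.0
cmd 348 t9.0 ang 348.1 r 0.0484 z 0.1181 Fr 4.8 Ft -0.9 Fz -3.4 gw 0.0186 gf 25.0
cmd 358 t9.3 ang 358.2 r 0.0487 z 0.1181 Fr 5.1 Ft -0.9 Fz -3.1 gw 0.0185 gf 25.0
cmd 8 t9.6 ang 8.3 r 0.0490 z 0.1181 Fr 7.4 Ft -1.2 Fz -5.4 gw 0.0184 gf 25.0
cmd 18 t9.8 ang 18.5 r 0.0493 z 0.1182 Fr 8.
[... 2778 characters left out ...]
Fr 0.6 Ft -1.2 Fz 0.6 gw 0.0183 gf 25.0
cmd 326 t19.5 ang 326.1 r 0.0477 z 0.1180 Fr 2.4 Ft -0.9 Fz -1.1 gw 0.0183 gf 25.0
cmd 330 t19.8 ang 330.1 r 0.0478 z 0.1181 Fr 3.7 Ft -0.7 Fz -1.0 gw 0.0185 gf 25.0
cmd 334 t20.0 ang 334.0 r 0.0479 z 0.1181 Fr 5.3 Ft -1.6 Fz -1.3 gw 0.0184 gf 25.0
cmd 338 t20.3 ang 338.1 r 0.0480 z 0.1181 Fr 5.3 Ft -1.7 Fz -1.6 gw 0.0184 gf 25.0
cmd 342 t20.5 ang 339.5 r 0.0481 z 0.1180 Fr 4.6 Ft -7.5 Fz 0.1 gw 0.0185 gf 25.0
cmd 346 t20.8 ang 339.7 r 0.0481 z 0.1180 Fr 4.5 Ft -13.3 Fz 5.6 gw 0.0188 gf 25.0
cmd 350 t21.0 ang 340.0 r 0.0481 z 0.1179 Fr 4.4 Ft -20.1 Fz 9.6 gw 0.0182 gf 25.0
STOP at 709.7
(array([0.48514518, 0.17015751]), np.float64(0.04794336585163691))
```

Firm stop at a bearing of −22° about the fitted centre, which matches the barb bearing in the image (−23°). Now backing off 90° clockwise and releasing.

```bash
cat > b.py <<'E'
from h import *
C2=np.array([.48515,.17016])
def b():
    d=env.sense()["ee_pos"][:2]-C2; return np.degrees(np.arctan2(d[1],d[0]))
s0=b(); print("stop bearing",s0)
for k in range(0,10):
    env.movel(at(s0-10*k,.048,C=C2),R,rate=.06)
env.pause(.2)
e=s0-90-b(); print("err",e); 
if abs(e)>.7: env.movel(at(s0-90+e,.048,C=C2),R,rate=.06); env.pause(.2); print("err",s0-90-b())
log("end")
effector.release(); log("rel"); p=env.sense()["ee_pos"]
env.movel([p[0],p[1],.25],R); 
env.movel([.40,.17,.33],R); save(measure("wrist"),'d.png')
p,_=viewer.read_camera("top"); save(p,'e.png'); log()
E
python3 b.py
```

```text
stop bearing -22.306138407652657
err 0.9559634907411407
err -0.8568262658749859
end t24.6 ang 248.9 r 0.0460 z 0.1180 Fr -2.8 Ft -3.1 Fz 1.4 gw 0.0182 gf 25.0
rel t25.7 ang 249.0 r 0.0461 z 0.1180 Fr 0.3 Ft -0.4 Fz 0.3 gw 0.0919 gf 0.0
wrist handle all [0.4641 0.1264 0.1465] [0.4581 0.1162 0.1203] [0.4748 0.1349 0.1577] top [0.4673 0.1253 0.1556] 82
wheel [0.4839 0.1695] 0.0476
crank_valve [(array([ 4.856e-01,  1.698e-01, -1.000e-04]), 0.61)]
crank_grip [(array([0.4671, 0.1222, 0.1397]), 0.94)]
 t27.9 ang 179.3 r 0.0841 z 0.3293 Fr -0.2 Ft 0.5 Fz 0.0 gw 0.0922 gf 0.0
```

View pics/d.png

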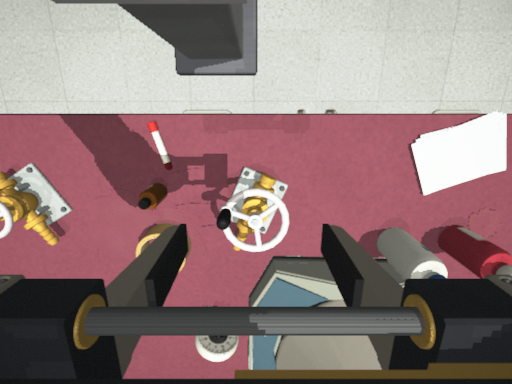

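The wrist view shows the handle at (224,218) and the wheel centre at (254,222). The measured handle bearing is about −111°, a quarter turn clockwise of the stop, and the hand is clear with nothing else moved.

```bash
python3 -c "
from h import *
print(workorder.finish_job())"
```

```text
the job is handed in; nothing more can be done
None
```

I wound the crank valve anticlockwise to its firm stop, backed it off about a quarter turn (within about 1–2° by measurement) and let go; the plain valve was not touched, and the job was handed in at about 28 s.

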